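# Spring-return check of a mirror tilt mount

## Robot

A 6-joint arm with a two-finger parallel gripper is mounted at the origin on a cart in front of the work surface, level with it; the furniture and walls round the work are solid. World frame = base frame: x ahead of the robot, y to its left, z up, the work surface at z = 0. Lengths are in mm, angles in degrees, forces in N, time in s.
With the tool pointing down it reaches from about 300 to 850 mm from the base axis. Payload 4.2 kg.
Tool frame: the origin (TCP) lies on the centre line of the jaws, within the pads' length; the fingertips stand env.nose_length ahead of it and the grasp point (between the pads) lies 2 mm behind it (env.nose_length is the distance from the TCP to the fingertips, in mm); z points along the fingers, y is the direction in which the jaws open and shut (so a half turn about z gives the same grasp; the last joint's range is limited). The gripper opens to 91 mm and grips with 3 to 60 N. Pads are 32 mm wide; open, the fingers measure 118 mm over their backs; the gripper's body (76 mm by 178 mm) begins 60 mm behind the grasp point.
Start: joints at [73.396, 18.312, 89.639, -0, 72.044, -1.146], TCP at [153.261, 554.213, 230.976] pointing down, gripper open.
Joint ranges: [-177.97, 177.97], [-48.28, 115.42], [12.27, 149.76], [-77.06, 257.06], [2.81, 150.46], [-146.56, 146.56]. Speed limits (degrees/s): [147.25, 147.25, 180, 180, 180, 180].

## Interface

Orientations are given as [roll, pitch, yaw] about the fixed x, y, z axes, in that order (R = Rz(yaw) Ry(pitch) Rx(roll)).
In Python, from workcell import env gives the robot as it stands. The module is installed in compiled form; this text tells all that it offers.
- The arm moves only by the tool jog_arm, never from a script. Its argument "deltas" is a list that holds one entry, the list of rows, each a list of 5 numbers: the shift along the tool's x, y, z in m, then the turn about the tool's z in degrees, then the finger opening in m, from 0 to 0.0912. A call has 1 to 20 rows; each row is the pose to reach, as a shift and turn from the pose commanded when the call began, along the tool's axes at that moment; what a row does not reach only later rows make up. A row lasts 1/12 s, in which the tool goes at most 41.7 mm and 7.16 degrees, less where a joint would pass 70% of its speed; a pose out of reach is approached as far as the arm can. A call with a gripper value outside its range is refused whole. The fingers move at their own pace and stop on an object; "grip_force" is the grip in N (left out, the last holds). Time passes only in rows, so rows that repeat a pose let the fingers close. It gives the time, the measured TCP pose, the force and the opening at its end, in the units of the state.
- env.state(): the state, without advancing time (a new reading comes with each control period).
- env.grab_frame(name): name is "scene" or "top" or "wrist"; returns the picture (400x640x3 uint8, red, green, blue); there is no depth.
- env.camera_params(name): a dict with "fx", "fy", "cx", "cy" (pixels), "xyz" and "orientation" of the camera in the world. Camera axes: x right, y down, z forward; pixel columns grow to the right and rows downward; lengths in mm; the calibration is good to about 2 mm. A picture is of the moment at which its call begins: read the wrist's pose just before it. camera_params takes no time and is no camera call; for the wrist camera it gives the pose at the moment of the call.
- env.job_done(): hands the job in, once; it reports no verdict.
Trained networks look in the newest picture that a camera, given by its name, has taken for a name from the list of things; names that differ only in an ending like _2 or _b are one class to them, and where a whole thing is asked for, a point or a joint stands for the part that bears it (a point fixed in the world has none). Each returns a list of dicts, best first, with "conf" (0 to 1); they miss things now and then, are a little off and sometimes report something else, mostly with a low value. They report only what shows in the picture. A call takes as long as a camera call.
- env.look_for(camera, label): "xyz" ([x, y, z] in mm, in world coordinates, good to about 4 mm: the middle of the surface that is visible of it).
The state is a dict: "time_s": time; "qpos": joint angles; "qvel": joint speeds; "effort": joint torques, N m; "ee_pos": TCP position; "ee_rot": TCP orientation; "force": force on the tool from outside, world axes, zero at the start; "torque": the same for the moment, N m; "gripper_width": finger opening in mm.
Only numpy, scipy, OpenCV 4.12 (cv2) and the standard library are available. Lean on these libraries where they do the work, as an engineer would, in place of code of your own. Each camera call takes 0.05 s, during which the arm holds its last target.

## Task

Check the spring return of the mirror mount's two adjuster corners with a fingertip, lifting nothing. First press the blue pad straight down until its orange pointer stands at the red index clip on its scale, without pressing past it, hold it there for about a second, then let it spring all the way back up; after that do the same with the yellow pad and let it come back up too. Do not touch the mirror or the red clips, and leave the mount and the timer, tape roll and marker where they are.

Things in the scene. Friction and masses are not known exactly. Their poses are not given: they have to be found in the camera images.
- mount: whole mirror mount, loose on the bench, 2.8 kg: dark base 200 x 280 x 16 mm (x, y, height), origin at the centre of its underside, z up. Above it a black square tilt plate, side 131 mm, top 72 mm above the bench, stands cornerwise: pivot corner at +x (75 mm from the origin), blue corner at +y, yellow at -y. Scales reach 89 mm above the bench. At yaw 0 its -x side faces the robot
- pad_blue: blue domed press pad, 26 mm across, standing 6 mm proud on the left (+y of the mount) corner of the black tilt plate; origin at the top of the dome, where it is pressed (78 mm above the bench at rest). Pressing it straight down tilts the plate; it springs back up when let go. About 2.5 N starts it moving, about 7 N at the mark
- pad_yellow: yellow domed press pad, 26 mm across, standing 6 mm proud on the right (-y of the mount) corner of the black tilt plate; origin at the top of the dome, where it is pressed (78 mm above the bench at rest). Pressing it straight down tilts the plate; it springs back up when let go. About 2.5 N starts it moving, about 7 N at the mark
- tip_blue (a point): tip of the orange pointer that sticks out from the blue corner, 60 mm beyond the pad's centre along the plate's edge, half-way up the 5 mm tall pointer. As the pad is pressed the tip goes down 1.63 mm for each mm of the pad and passes in front of the scale
- tip_yellow (a point): tip of the orange pointer that sticks out from the yellow corner, 60 mm beyond the pad's centre along the plate's edge, half-way up the 5 mm tall pointer. As the pad is pressed the tip goes down 1.63 mm for each mm of the pad and passes in front of the scale
- index_blue: red index clip on the white upright scale beside the blue corner: a red band 8 mm tall and 36 mm wide, held by friction at a level that differs from run to run (14 to 26 mm below the resting pointer); origin at half its height, z up. It is the mark, not to be touched
- index_yellow: red index clip on the white upright scale beside the yellow corner: a red band 8 mm tall and 36 mm wide, held by friction at a level that differs from run to run (14 to 26 mm below the resting pointer); origin at half its height, z up. It is the mark, not to be touched
- tilt_blue (a joint): tilt of the plate at the blue corner, rad: 0 at rest against the upper stop, grows as the blue pad is pressed down, lower stop at 0.26; the pad lies 95 mm and the pointer tip 155 mm from the axis, so the mark is reached at 0.09 to 0.17. Sprung back to 0. Pressing the yellow pad does not move it
- tilt_yellow (a joint): tilt of the plate at the yellow corner, rad: 0 at rest against the upper stop, grows as the yellow pad is pressed down, lower stop at 0.26; the pad lies 95 mm and the pointer tip 155 mm from the axis, so the mark is reached at 0.09 to 0.17. Sprung back to 0. Pressing the blue pad does not move it
- mirror: round mirror in a silver ring in the middle of the tilt plate, 70 mm across; origin at the centre of its face, 6 mm above the plate; 67 mm from either pad's centre; not to be touched
- timer: white bench timer with coloured keys, 62 x 66 x 19 mm, lying on the bench to the right of the mount; origin under its centre; a bystander
- tape_roll: beige tape roll, 65 mm across, 19 mm tall, lying flat to the left of the mount; origin under its centre; a bystander
- marker_blue: white marker with a blue cap, 136 mm long, 13 mm tall, lying behind the mount; origin under its centre; a bystander

How it is judged:
By the outcome, as a careful person would: the job done as asked, in the order asked, and still so for the second after the job is handed in, with the robot touching nothing.
It also fails if it takes over 48 s, if anything falls off the work surface, if the arm or the gripper's body presses on something with over 40 N, if the wrist force passes 120 N, or if a joint passes its speed limit or range.

## Working session

There is one attempt and no reset: what is moved stays moved. The work goes in short steps, Python scripts to look and compute and a tool call to move; the robot and the scene stay as the last step left them, time stands still between calls to the robot, and variables do not carry over. Pictures are saved under pics/ and viewed, and the job is handed in when it is done.

Besides the shell and the picture viewer there is one more tool, called after "Emit:" as name([rows], argument=value, ...), one row to a line, values as JSON. jog_arm: Moves the arm, as the interface text tells. Its arguments: {"type":"object","properties":{"deltas":{"type":"array"},"grip_force":{"type":"number"}},"required":["deltas"]}

```bash
mkdir -p pics
cat > h.py <<'E'
from workcell import env
import numpy as np, cv2
from scipy.spatial.transform import Rotation as R
def save(n,f,crop=None,s=1):
    im=env.grab_frame(n)
    if crop: im=im[crop[1]:crop[3],crop[0]:crop[2]]
    if s!=1: im=cv2.resize(im,None,fx=s,fy=s,interpolation=cv2.INTER_CUBIC)
    cv2.imwrite('pics/'+f,im[:,:,::-1])
E
python3 - <<'E'
from h import *
s=env.state();print(s, env.nose_length)
for c in("scene","top","wrist"):
    p=env.camera_params(c);print(c,p)
    save(c,c+'0.png')
for c in("scene","top"):
    for l in("mount","pad_blue","pad_yellow","tip_blue","tip_yellow","index_blue","index_yellow","mirror"):
        print(c,l,[(np.round(d["xyz"],1).tolist(),round(d["conf"],2)) for d in env.look_for(c,l)][:2])
print(env.state()["time_s"])
E
```

```text
{'time_s': 0.0, 'qpos': array([ 7.33970016e+01,  1.83527516e+01,  8.97054469e+01,  6.66595925e-04,
        7.20445244e+01, -1.14800579e+00]), 'qvel': array([ 0.03014534, -0.10341717,  0.00311902,  0.00155354, -0.02855828,
       -0.1332289 ]), 'effort': array([-3.00950465e-03, -4.12463737e+01, -2.31971580e+01,  7.25627365e-02,
        4.58649639e-02, -1.45558815e-04]), 'ee_pos': array([153.10844553, 553.75284687, 230.1156279 ]), 'ee_rot': array([-1.79897310e+02, -2.69169946e-03,  1.64544799e+02]), 'force': array([ 0.1609184 , -0.14179013, -0.29377612]), 'torque': array([-0.00409676,  0.03261222,  0.04855279]), 'gripper_width': 91.08959010548686} 17.0
scene {'fx': 431.4463386206497, 'fy': 431.4463386206497, 'cx': 314.71277042349357, 'cy': 199.74059621672512, 'xyz': array([ 276.34515066, -580.17000541,  848.56272555]), 'orientation': array([-138.58398819,   -0.88167688,  -25.67500815])}
top {'fx': 389.65036531555626, 'fy': 389.65036531555626, 'cx': 324.92431763135977, 'cy': 203.01321077267386, 'xyz': array([469.59028047,  56.22577706, 997.5309404 ]), 'orientation': array([-173.18200929
[... 315 characters left out ...]
]
scene pad_blue []
scene pad_yellow [([529.8, -103.1, 76.3], 0.41)]
scene tip_blue [([520.9, -42.1, 71.0], 0.68)]
scene tip_yellow [([526.4, -36.9, 77.9], 0.61), ([525.7, -36.5, 80.7], 0.52)]
scene index_blue [([481.5, 80.4, 44.6], 0.44)]
scene index_yellow [([500.0, -163.3, 51.5], 0.39)]
scene mirror [([529.9, -35.5, 80.1], 0.62)]
top mount [([514.7, -28.0, 16.5], 0.88)]
top pad_blue []
top pad_yellow [([532.8, -103.6, 78.3], 0.59)]
top tip_blue [([527.8, -32.5, 74.0], 0.89), ([642.3, 21.8, 7.4], 0.33)]
top tip_yellow [([526.4, -32.8, 70.2], 0.81)]
top index_blue []
top index_yellow [([528.5, -36.3, 70.4], 0.72), ([539.8, -245.6, 11.1], 0.68)]
top mirror [([528.3, -32.1, 76.6], 0.68)]
0.95
```

View pics/scene0.png

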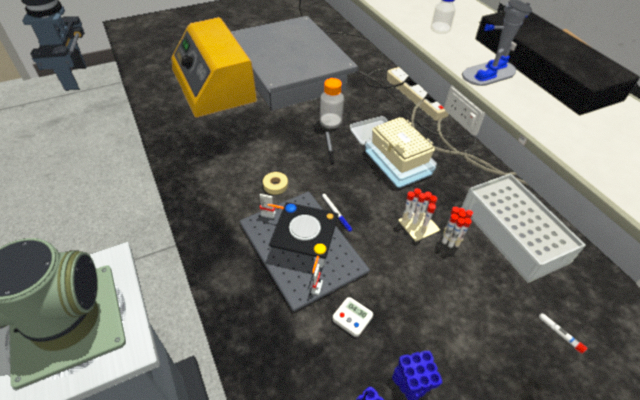

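View pics/top0.png

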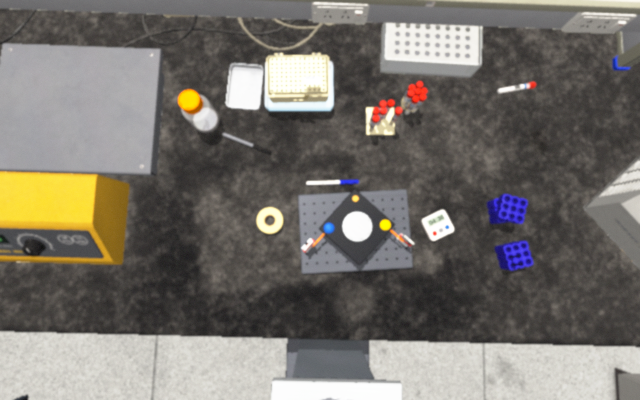

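View pics/wrist0.png

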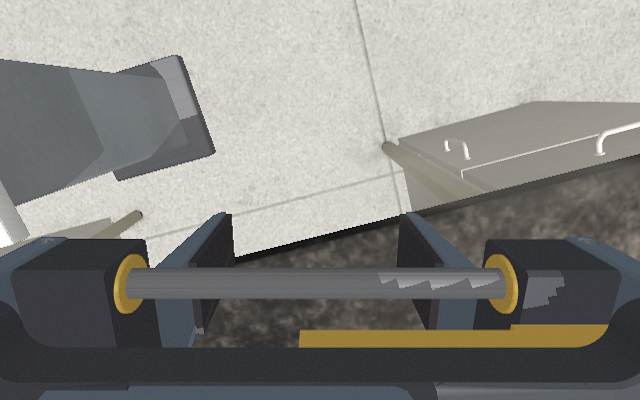

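Run:
```python
import cv2
a=cv2.imread('pics/scene0.png')[180:320,225:385]
b=cv2.imread('pics/top0.png')[175:285,290:425]
cv2.imwrite('pics/z1.png',cv2.resize(a,None,fx=4.2,fy=4.2,interpolation=cv2.INTER_CUBIC))
cv2.imwrite('pics/z2.png',cv2.resize(b,None,fx=5,fy=5,interpolation=cv2.INTER_CUBIC))
```

```text
(no output)
```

View pics/z1.png

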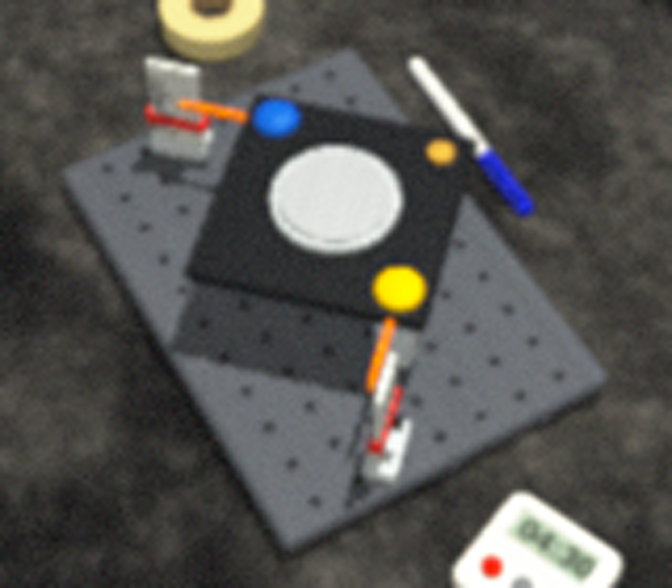

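View pics/z2.png

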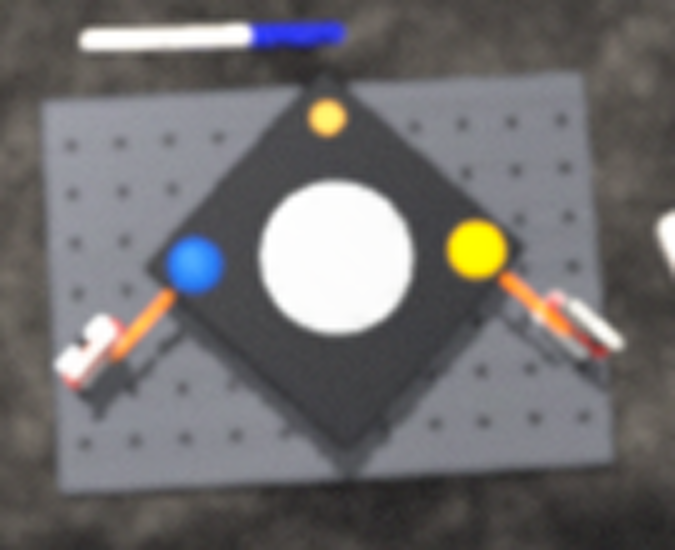

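```bash
cat >> h.py <<'E'
def goto(x,y,z,yaw):
    s=env.state(); r=R.from_euler('xyz',s["ee_rot"],degrees=True)
    d=r.inv().apply(np.array([x,y,z])-s["ee_pos"])/1000
    dy=(s["ee_rot"][2]-yaw+180)%360-180
    print('delta',np.round(d,4),'turn',round(dy,2),'z force',np.round(s["force"],2))
E
python3 -c "
from h import *
goto(360,-7,200,90)"
```

```text
delta [-0.3488 -0.4858  0.031 ] turn 74.54 z force [-0.36  0.26 -0.09]
```

Emit:
jog_arm([
  [[-0.349,-0.486,0.031,74.5,0],[-0.349,-0.486,0.031,74.5,0],[-0.349,-0.486,0.031,74.5,0],[-0.349,-0.486,0.031,74.5,0],[-0.349,-0.486,0.031,74.5,0],[-0.349,-0.486,0.031,74.5,0],[-0.349,-0.486,0.031,74.5,0],[-0.349,-0.486,0.031,74.5,0],[-0.349,-0.486,0.031,74.5,0],[-0.349,-0.486,0.031,74.5,0],[-0.349,-0.486,0.031,74.5,0],[-0.349,-0.486,0.031,74.5,0],[-0.349,-0.486,0.031,74.5,0],[-0.349,-0.486,0.031,74.5,0],[-0.349,-0.486,0.031,74.5,0],[-0.349,-0.486,0.031,74.5,0],[-0.349,-0.486,0.031,74.5,0],[-0.349,-0.486,0.031,74.5,0]],
], grip_force=10)

```text
time_s: 2.45
ee_pos: [359.7, -6.6, 199.9]
ee_rot: [-180.0, -0.0, 90.1]
force: [-0.4, -0.8, -0.5]
gripper_width: 0.5
```

Emit:
jog_arm([
  [[0,0,0.12,0,0],[0,0,0.12,0,0],[0,0,0.12,0,0],[0,0,0.12,0,0],[0,0,0.12,0,0],[0,0,0.12,0,0]],
])

```text
time_s: 2.95
ee_pos: [361.4, -6.5, 81.5]
ee_rot: [179.8, -0.0, 90.1]
force: [-0.0, 0.7, 0.3]
gripper_width: 0.5
```

```bash
python3 -c "
from h import *
print(env.camera_params('wrist'))
save('wrist','w1.png')
for l in('pad_blue','tip_blue','index_blue','mirror'):
    print(l,[(np.round(d['xyz'],1).tolist(),round(d['conf'],2)) for d in env.look_for('wrist',l)][:2])
"
```

```text
{'fx': 333.61283875735546, 'fy': 333.61283875735546, 'cx': 315.4414459538076, 'cy': 191.13109683304663, 'xyz': array([361.00436769,  71.86367952, 235.3838901 ]), 'orientation': array([ 1.64288851e+02, -2.03313124e-01,  1.34596775e-01])}
pad_blue [([494.0, 5.4, 72.9], 0.33)]
tip_blue [([493.8, 2.0, 69.8], 0.67)]
index_blue [([474.6, 83.3, 45.1], 0.8)]
mirror [([523.2, -5.3, 74.1], 0.76), ([489.9, 6.5, 69.1], 0.2)]
```

View pics/w1.png

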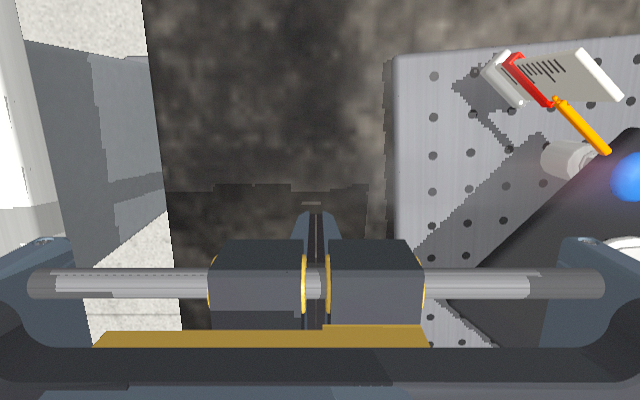

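Emit:
jog_arm([
  [[-0.21,0,0,0,0],[-0.21,0,0,0,0],[-0.21,0,0,0,0],[-0.21,0,0,0,0],[-0.21,0,0,0,0],[-0.21,0,0,0,0],[-0.21,0,0,0,0],[-0.21,0,0,0,0],[-0.21,0,0,0,0]],
])

```text
time_s: 3.95
ee_pos: [359.9, -216.0, 80.1]
ee_rot: [-180.0, -0.0, 90.1]
force: [-0.2, 0.7, -0.4]
gripper_width: 0.3
```

```bash
python3 -c "
from h import *
print(env.camera_params('wrist'))
save('wrist','w2.png')
for l in('pad_yellow','tip_yellow','index_yellow','mirror'):
    print(l,[(np.round(d['xyz'],1).tolist(),round(d['conf'],2)) for d in env.look_for('wrist',l)][:2])
a=cv2.imread('pics/w1.png')[30:210,480:640];cv2.imwrite('pics/w1z.png',cv2.resize(a,None,fx=3.3,fy=3.3,interpolation=cv2.INTER_CUBIC))
a=cv2.imread('pics/w2.png')[30:210,480:640];cv2.imwrite('pics/w2z.png',cv2.resize(a,None,fx=3.3,fy=3.3,interpolation=cv2.INTER_CUBIC))
"
```

```text
{'fx': 333.61283875735546, 'fy': 333.61283875735546, 'cx': 315.4414459538076, 'cy': 191.13109683304663, 'xyz': array([ 360.0317777 , -137.73223512,  234.03695388]), 'orientation': array([ 1.64322470e+02, -2.40192914e-02,  9.43556580e-02])}
pad_yellow [([502.7, -132.3, 67.9], 0.56)]
tip_yellow [([487.3, -128.0, 17.3], 0.7), ([505.6, -134.3, 66.6], 0.64)]
index_yellow [([496.1, -150.7, 49.3], 0.95)]
mirror []
```

View pics/w1z.png

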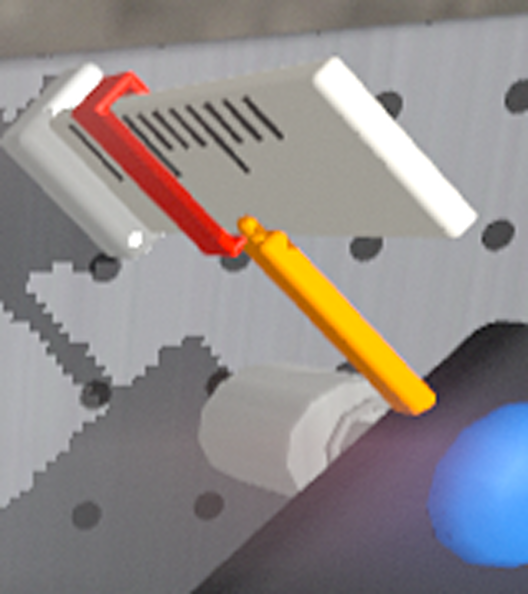

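View pics/w2.png

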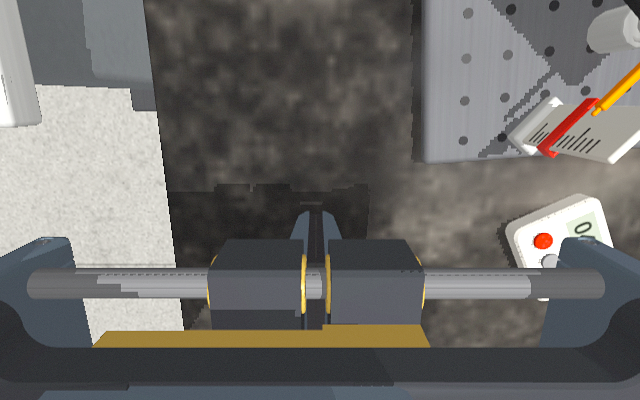

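View pics/w2z.png

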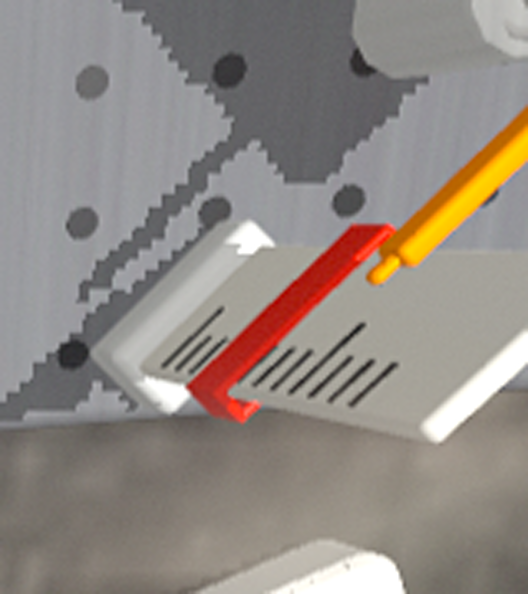

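```bash
cat >> h.py <<'E'
CAM={'w1':dict(fx=333.6128,cx=315.4414,cy=191.1311,xyz=[361.004,71.864,235.384],o=[164.288851,-.203313,.134597]),
'w2':dict(fx=333.6128,cx=315.4414,cy=191.1311,xyz=[360.032,-137.732,234.037],o=[164.32247,-.0240193,.0943557]),
'top':dict(fx=389.65,cx=324.924,cy=203.013,xyz=[469.590,56.226,997.531],o=[-173.182009,-1.071007,-88.321713]),
'scene':dict(fx=431.446,cx=314.713,cy=199.741,xyz=[276.345,-580.17,848.563],o=[-138.583988,-.881677,-25.675008])}
def cam(n):
    p=env.camera_params(n); return dict(fx=p['fx'],cx=p['cx'],cy=p['cy'],xyz=p['xyz'],o=p['orientation'])
def ray(c,u,v):
    c=CAM[c] if isinstance(c,str) else c
    d=R.from_euler('xyz',c['o'],degrees=True).apply([(u-c['cx'])/c['fx'],(v-c['cy'])/c['fx'],1])
    return np.array(c['xyz']),d
def at_z(c,u,v,z):
    p,d=ray(c,u,v); return p+d*(z-p[2])/d[2]
def at_plane(c,u,v,q,n):
    p,d=ray(c,u,v); n=np.array(n,float); return p+d*(n@(np.array(q)-p))/(n@d)
def proj(c,X):
    c=CAM[c] if isinstance(c,str) else c
    q=R.from_euler('xyz',c['o'],degrees=True).inv().apply(np.array(X)-np.array(c['xyz']))
    return np.array([c['cx']+c['fx']*q[0]/q[2],c['cy']+c['fx']*q[1]/q[2]])
def mnt(m,l):  # m=x,y,yaw(deg)
    a=np.radians(m[2]);return np.array([m[0]+np.cos(a)*l[0]-np.sin(a)*l[1],m[1]+np.sin(a)*l[0]+np.cos(a)*l[1],l[2]])
E
python3 - <<'E'
from h import *
for uv in [(298.4,195),(406.4,189.4),(412.4,268),(302,273.6)]: print(at_z('top',*uv,16).round(1))
c=np.array([at_z('top',*uv,16) for uv in [(298.4,195),(406.4,189.4),(412.4,268),(302,273.6)]]);print(c.mean(0), [np.linalg.norm(c[i]-c[i-1]).round(1) for i in range(4)])
print('padb',at_z('top',194/5+290,265/5+175,77),'pady',at_z('top',477/5+290,250/5+175,77),'mir',at_z('top',336/5+290,257/5+175,78))
print('w1 corner',at_z('w1',390,58,16),'w2 corner',at_z('w2',412,163,16))
print('w1 padblue', at_z('w1',480+505/3.3,30+485/3.3,77))
for n,z in(('w1',8),('w2',8)):
    a=cv2.imread(f'pics/{n}.png')[[slice(40,130)][0],490:640]
    if n=='w2':a=cv2.imread('pics/w2.png')[60:170,500:640]
    cv2.imwrite(f'pics/{n}zz.png',cv2.resize(a,None,fx=5.3,fy=5.3,interpolation=cv2.INTER_NEAREST))
E
```

```text
[605.8 109.3  16. ]
[ 629.1 -166.    16. ]
[ 430.9 -181.9   16. ]
[409.4  93.   16. ]
[518.79280513 -36.41070908  16.        ] [np.float64(197.1), np.float64(276.3), np.float64(198.8), np.float64(275.8)]
padb [520.99961315  31.35503894  77.        ] pady [ 532.1739678  -102.60968036   77.        ] mir [526.75825799 -35.6380116   78.        ]
w1 corner [407.55457     95.21836452  16.        ] w2 corner [ 424.2303036 -179.4514945   16.       ]
w1 padblue [516.97447544  34.71654801  77.        ]
```

View pics/w1zz.png

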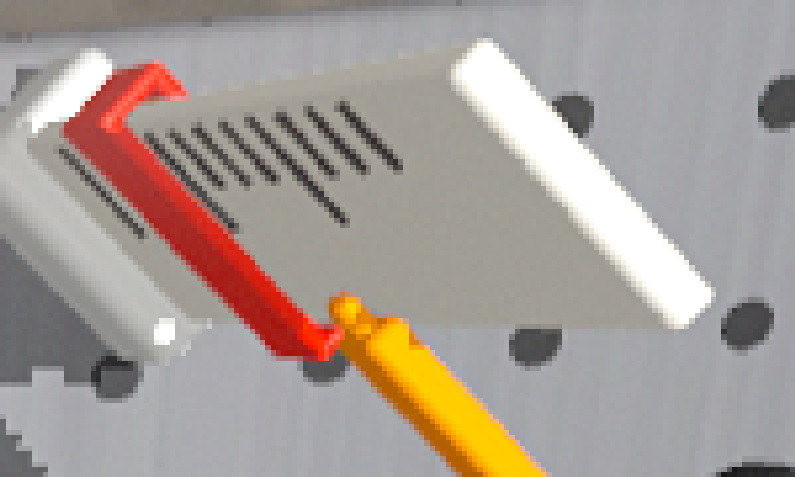

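View pics/w2zz.png

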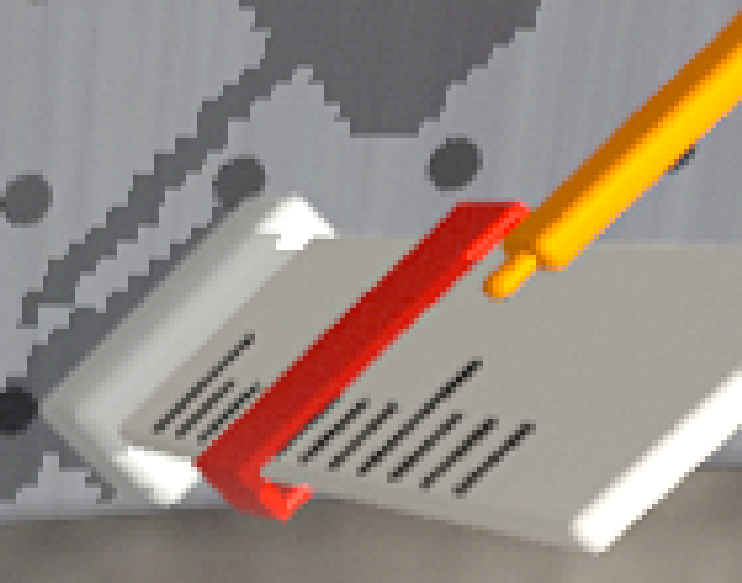

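Run:
```python
from h import *
from scipy.optimize import least_squares
T=lambda u,v:(290+u/5,175+v/5)
S=lambda u,v:(225+u/4.2,180+v/4.2)
obs=[('top',T(42,100),(100,140,16)),('top',T(582,72),(100,-140,16)),('top',T(612,465),(-100,-140,16)),('top',T(60,493),(-100,140,16)),
('top',T(194,265),(8,67,76)),('top',T(477,250),(8,-67,76)),('top',T(336,257),(8,0,78)),
('scene',S(276,117),(8,67,75)),('scene',S(399,289),(8,-67,75)),('scene',S(336,195),(8,0,78)),
('w1',(390,58),(-98,138,16)),('w2',(412,163),(-98,-138,16))]
f=lambda m:np.concatenate([(proj(c,mnt(m,l))-uv)*(1 if c in('top','scene') else .5) for c,uv,l in obs])
r=least_squares(f,[518,-36,4.8],loss='soft_l1');m=r.x;print(m.round(2));print(f(m).reshape(-1,2).round(1))
A=lambda u,v:(490+u/5.3,40+v/5.3)
B=lambda u,v:(500+u/5.3,60+v/5.3)
yaw=np.radians(m[2])
for c,g,sg,top,clip,tip in (('w1',A,1,[(455,78),(672,328)],[(65,130),(277,352),(103,128),(312,357)],(343,308)),('w2',B,-1,[(575,528),(742,370)],[(200,460),(460,205),(235,470),(525,215)],(500,290))):
    n=np.array([np.cos(yaw+sg*np.pi/4),np.sin(yaw+sg*np.pi/4),0]);t=mnt(m,(8-42.4,sg*109.4,70))
    print(c,'scale top offsets from tip plane',[((at_z(c,*g(*p),89)-t)@n).round(1) for p in top])
    print(' tip z',at_plane(c,*g(*tip),t,n).round(1),'expect xy',t.round(1))
    for off in (0,3,5): print(off,[at_plane(c,*g(*p),t+off*n,n).round(1)[2] for p in clip])
```

```text
[517.68 -35.79   4.27]
[[-0.8 -0.5]
 [ 0.8  0.5]
 [ 0.4  1. ]
 [-1.4  0.7]
 [-0.1  0.2]
 [-0.3  0.7]
 [-0.2  0.5]
 [-0.1 -0.3]
 [-0.6 -0.3]
 [-0.6 -0. ]
 [ 1.7  0.6]
 [ 4.4  0.9]]
w1 scale top offsets from tip plane [np.float64(9.2), np.float64(9.1)]
 tip z [474.   71.8  73. ] expect xy [475.2  70.7  70. ]
0 [np.float64(57.5), np.float64(58.0), np.float64(63.2), np.float64(62.5)]
3 [np.float64(50.2), np.float64(50.7), np.float64(56.2), np.float64(55.5)]
5 [np.float64(45.4), np.float64(45.9), np.float64(51.6), np.float64(50.8)]
w2 scale top offsets from tip plane [np.float64(8.9), np.float64(8.3)]
 tip z [ 493.3 -145.4   70.9] expect xy [ 491.5 -147.4   70. ]
0 [np.float64(56.9), np.float64(56.2), np.float64(62.5), np.float64(65.0)]
3 [np.float64(51.9), np.float64(51.1), np.float64(57.7), np.float64(60.2)]
5 [np.float64(48.6), np.float64(47.8), np.float64(54.4), np.float64(57.0)]
```

```bash
python3 -c "
from h import *
m=(517.7,-35.8,4.4)
print(mnt(m,(8,67,78)),mnt(m,(8,-67,78)))
goto(520.5,31.6,110,210)"
```

```text
[520.53624713  31.61628662  78.        ] [ 530.8165969  -101.98878217   78.        ]
delta [ 0.2474  0.1608 -0.03  ] turn -119.85 z force [-0.1   0.32 -0.36]
```

Emit:
jog_arm([
  [[0,0,-0.08,-7,0],[0,0,-0.08,-14,0],[0.02,0.0,-0.08,-21,0],[0.05,0.02,-0.08,-28,0],[0.08,0.04,-0.08,-35,0],[0.11,0.06,-0.08,-42,0],[0.14,0.08,-0.08,-49,0],[0.17,0.1,-0.08,-56,0],[0.2,0.12,-0.08,-63,0],[0.23,0.14,-0.08,-70,0],[0.2475,0.161,-0.08,-77,0],[0.2475,0.161,-0.08,-84,0],[0.2475,0.161,-0.08,-91,0],[0.2475,0.161,-0.08,-98,0],[0.2475,0.161,-0.08,-105,0],[0.2475,0.161,-0.05,-112,0],[0.2475,0.161,-0.03,-120,0],[0.2475,0.161,-0.03,-120,0],[0.2475,0.161,-0.03,-120,0],[0.2475,0.161,-0.03,-120,0]],
])

```text
time_s: 5.87
ee_pos: [521.8, 30.8, 110.9]
ee_rot: [-180.0, 0.1, -150.1]
force: [-0.2, -0.6, 0.1]
gripper_width: 0.6
```

```bash
python3 -c "
from h import *
p=env.camera_params('wrist');print(p['xyz'],p['orientation'],env.state()['qpos'])
save('wrist','w3.png')
a=cv2.imread('pics/w3.png');print(proj(cam('wrist'),mnt((517.7,-35.8,4.4),(-34.4,109.4,70))))"
```

```text
[455.05020989  -6.22933747 264.69858436] [ 1.64048091e+02 -8.67249670e-03  1.19919762e+02] [ 2.10896642e+00  1.98600576e+01  1.06474013e+02  7.09076203e-03
  5.35762072e+01 -1.17821413e+02]
[409.0315596  190.59920726]
```

View pics/w3.png

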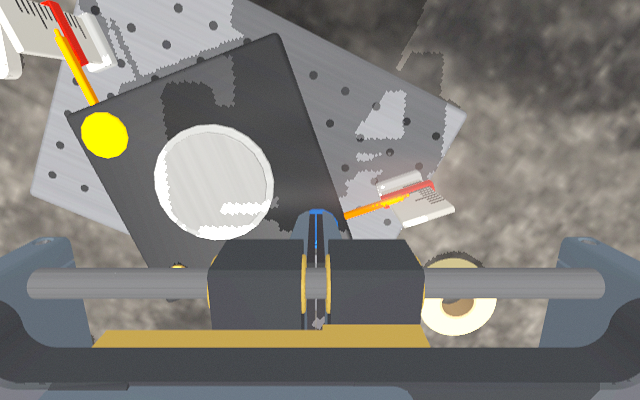

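```bash
python3 -c "
from h import *
a=cv2.imread('pics/w3.png')
cv2.imwrite('pics/w3b.png',cv2.resize(a[155:235,335:465],None,fx=6,fy=6,interpolation=cv2.INTER_NEAREST))
cv2.imwrite('pics/w3y.png',cv2.resize(a[0:80,0:130],None,fx=6,fy=6,interpolation=cv2.INTER_NEAREST))"
```

```text
(no output)
```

View pics/w3b.png

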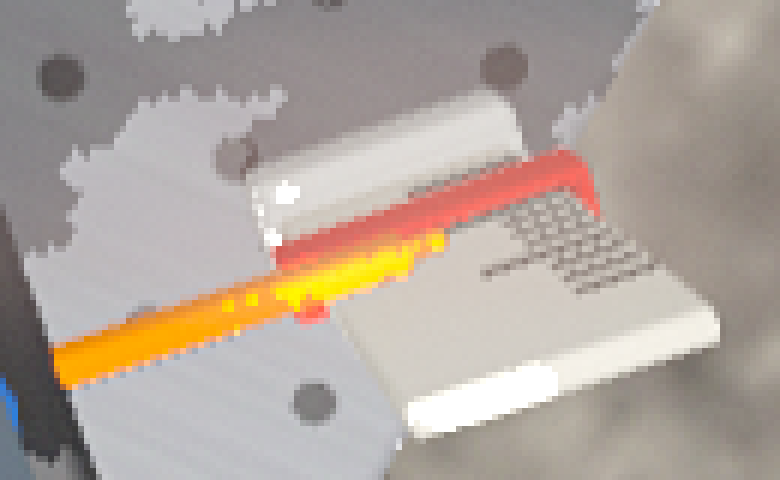

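View pics/w3y.png

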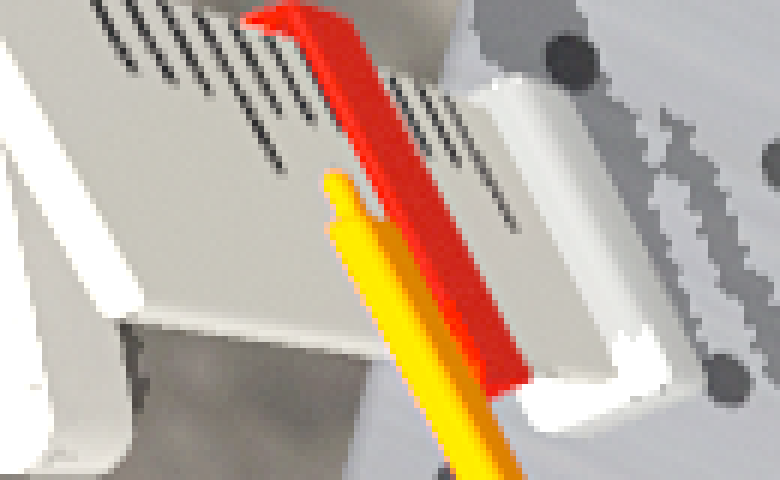

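```bash
cat >> h.py <<'E'
CAM['w3']=dict(fx=333.6128,cx=315.4414,cy=191.1311,xyz=[455.0502,-6.2293,264.6986],o=[164.048091,-.0086725,119.919762])
def tri(obs):
    A=np.zeros((3,3));b=np.zeros(3);rs=[]
    for c,u,v in obs:
        p,d=ray(c,u,v);d=d/np.linalg.norm(d);P=np.eye(3)-np.outer(d,d);A+=P;b+=P@p;rs.append((p,d))
    X=np.linalg.solve(A,b);return X.round(1),[float(np.linalg.norm(np.cross(X-p,d)).round(1)) for p,d in rs]
E
python3 - <<'E'
from h import *
A=lambda u,v:('w1',490+u/5.3,40+v/5.3)
B=lambda u,v:('w2',500+u/5.3,60+v/5.3)
C=lambda u,v:('w3',335+u/6,155+v/6)
D=lambda u,v:('w3',u/6,v/6)
for n,o in dict(btip=[A(343,305),C(438,243)],bo=[A(65,130),C(552,153)],bi=[A(277,352),C(272,248)],
 btoppad=[A(672,328),C(412,430)],btopout=[A(455,78),C(718,340)],ytip=[B(495,290),D(337,180)],yo=[B(200,460),D(345,15)],yi=[B(460,205),D(527,378)],ytop_out=[B(575,528),D(0,75)]).items(): print(n,tri(o))
m=(517.7,-35.8,4.4)
print(mnt(m,(-34.4,109.4,70)),mnt(m,(-34.4,-109.4,70)))
E
```

```text
btip (array([477.6,  72.3,  68.2]), [0.3, 0.3])
bo (array([465.4,  89.7,  38.5]), [0.1, 0.1])
bi (array([491.2,  67.3,  39.6]), [0.2, 0.2])
btoppad (array([491. ,  71.3,  88.8]), [1.3, 1.3])
btopout (array([469.2,  90.2,  89.5]), [1.7, 1.7])
ytip (array([ 495.7, -145.4,   66.9]), [0.4, 0.4])
yo (array([ 485.2, -164. ,   46. ]), [0.4, 0.4])
yi (array([ 508.5, -138. ,   44.6]), [0.2, 0.2])
ytop_out (array([ 500. , -165.9,   76.5]), [0.3, 0.3])
[475.00832365  70.63843653  70.        ] [ 491.794447   -147.51670566   70.        ]
```

Emit:
jog_arm([
  [[-0.001,0.0,0.005,0,0],[-0.001,0.0,0.01,0,0],[-0.001,0.0,0.013,0,0],[-0.001,0.0,0.014,0,0],[-0.001,0.0,0.014,0,0],[-0.001,0,0.0145,0,0],[-0.001,0,0.015,0,0],[-0.001,0,0.0155,0,0],[-0.001,0,0.016,0,0],[-0.001,0,0.0165,0,0],[-0.001,0,0.017,0,0]],
])

```text
time_s: 6.83
ee_pos: [521.9, 31.0, 93.2]
ee_rot: [180.0, 0.0, -150.0]
force: [-1.1, 0.8, 2.6]
gripper_width: 0.6
```

```bash
python3 -c "
from h import *
s=env.state();print(s['ee_pos'],s['force'])"
```

```text
[521.9081121   31.03708062  93.17741891] [-1.12172963  0.75706381  2.61127221]
```

Emit:
jog_arm([
  [[0,0,0.001,0,0],[0,0,0.002,0,0],[0,0,0.003,0,0],[0,0,0.004,0,0],[0,0,0.005,0,0],[0,0,0.006,0,0],[0,0,0.007,0,0],[0,0,0.008,0,0],[0,0,0.009,0,0],[0,0,0.0095,0,0],[0,0,0.01,0,0],[0,0,0.01,0,0]],
])

```text
time_s: 7.83
ee_pos: [521.7, 31.2, 82.9]
ee_rot: [180.0, -0.0, -150.0]
force: [-2.9, 3.5, 6.6]
gripper_width: 0.5
```

```bash
cat >> h.py <<'E'
def look(n,crop,s=6):
    st=env.state();c=cam('wrist');save('wrist',n+'.png');a=cv2.imread('pics/'+n+'.png')
    x0,y0,x1,y1=crop;cv2.imwrite('pics/'+n+'z.png',cv2.resize(a[y0:y1,x0:x1],None,fx=s,fy=s,interpolation=cv2.INTER_NEAREST))
    print(st['time_s'],st['ee_pos'].round(1),st['force'].round(1));print({k:(np.round(v,5).tolist()) for k,v in c.items()})
E
python3 -c "
from h import *
look('w4',(335,155,465,235))"
```

```text
7.8333 [521.7  31.2  82.9] [-2.9  3.5  6.6]
{'fx': 333.61284, 'cx': 315.44145, 'cy': 191.1311, 'xyz': [455.35366, -5.99082, 236.88676], 'o': [164.14398, -0.08834, 120.02468]}
```

View pics/w4z.png

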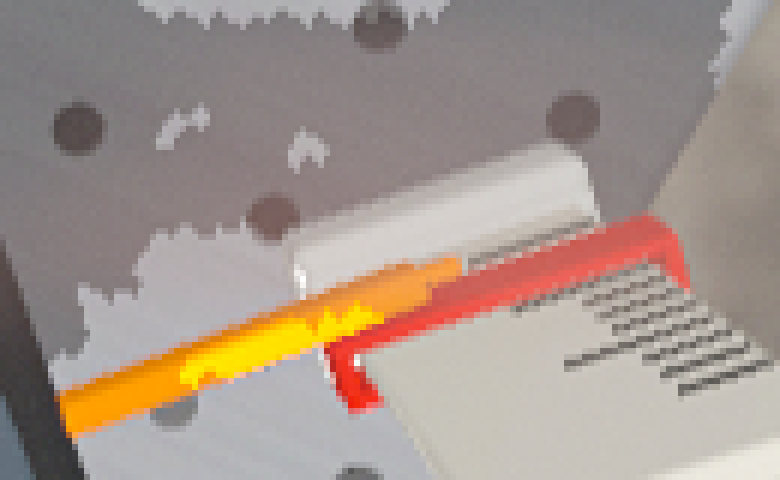

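```bash
cat > e.py <<'E'
from h import *
yaw=np.radians(4.4)
def tz(c,u,v,sg):
    n=np.array([np.cos(yaw+sg*np.pi/4),np.sin(yaw+sg*np.pi/4),0])
    t=[477.6,72.3,0] if sg>0 else [495.7,-145.4,0]
    q=[[465.4,89.7,0],[491.2,67.3,0]] if sg>0 else [[485.2,-164,0],[508.5,-138,0]]
    return at_plane(c,u,v,t,n),at_plane(c,u,v,np.mean(q,0),n)
E
python3 - <<'E'
from e import *
c=dict(fx=333.61284,cx=315.44145,cy=191.1311,xyz=[455.35366,-5.99082,236.88676],o=[164.14398,-0.08834,120.02468])
C=lambda u,v:(335+u/6,155+v/6)
print('tip',tz(c,*C(455,266),1)[0],'tip w3',tz('w3',*(335+438/6,155+243/6),1)[0])
for p in [(460,284),(650,213),(340,345),(648,220),(660,258)]: print(p,tz(c,*C(*p),1)[1].round(1))
E
```

```text
tip [477.64833785  72.25856946  48.87913056] tip w3 [477.66645804  72.24303857  68.93372397]
(460, 284) [479.9  77.1  41. ]
(650, 213) [464.1  90.7  38.6]
(340, 345) [490.6  67.9  46.5]
(648, 220) [464.7  90.1  40.3]
(660, 258) [466.8  88.4  50.6]
```

Emit:
jog_arm([
  [[0,0,0.0007,0,0],[0,0,0.0014,0,0],[0,0,0.002,0,0],[0,0,0.0025,0,0],[0,0,0.003,0,0],[0,0,0.003,0,0]],
])

```text
time_s: 8.38
ee_pos: [521.6, 31.2, 80.1]
ee_rot: [180.0, -0.0, -150.0]
force: [-3.4, 3.0, 6.9]
gripper_width: 0.7
```

```bash
python3 -c "
from h import *
look('w5',(335,155,465,235))"
```

```text
8.3833 [521.6  31.2  80.1] [-3.4  3.   6.9]
{'fx': 333.61284, 'cx': 315.44145, 'cy': 191.1311, 'xyz': [455.32433, -5.96213, 233.99192], 'o': [164.14212, -0.09209, 120.02247]}
```

View pics/w5z.png

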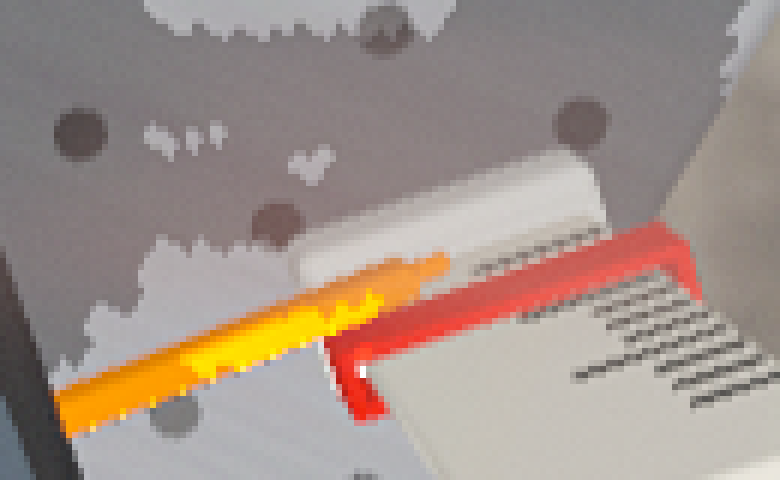

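Run:
```python
from e import *
c=dict(fx=333.61284,cx=315.44145,cy=191.1311,xyz=[455.32433,-5.96213,233.99192],o=[164.14212,-0.09209,120.02247])
C=lambda u,v:(335+u/6,155+v/6)
print('tip',tz(c,*C(440,264),1)[0])
for p in [(420,302),(500,275),(650,225),(600,240)]: print('bottom',p,tz(c,*C(*p),1)[1].round(1))
im=cv2.imread('pics/w5.png')
cv2.imwrite('pics/w5zz.png',cv2.resize(im[185:220,385:460],None,fx=10,fy=10,interpolation=cv2.INTER_CUBIC))
```

```text
tip [478.39978015  71.61450551  44.2544205 ]
bottom (420, 302) [483.4  74.1  39.4]
bottom (500, 275) [476.9  79.7  39.2]
bottom (650, 225) [465.   89.9  38.9]
bottom (600, 240) [468.8  86.6  38.5]
```

View pics/w5zz.png

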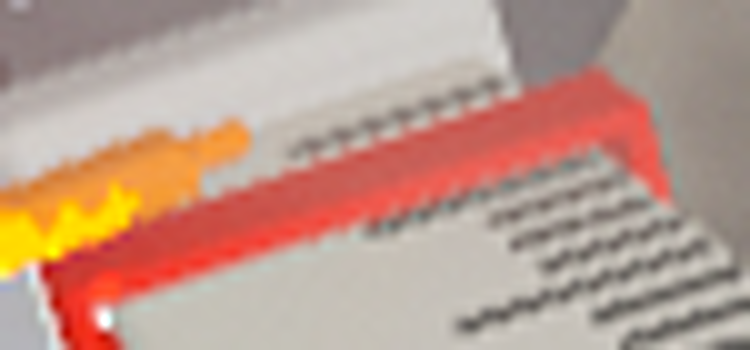

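Run:
```python
from e import *
c=dict(fx=333.61284,cx=315.44145,cy=191.1311,xyz=[455.32433,-5.96213,233.99192],o=[164.14212,-0.09209,120.02247])
for p in [(445.5,192),(449.5,195.5),(394.5,213.8),(389.3,211.6)]: print(tz(c,*p,1)[1].round(1))
```

```text
[464.   90.7  39.2]
[464.3  90.5  46.3]
[489.8  68.6  46.9]
[491.3  67.4  41.1]
```

Emit:
jog_arm([
  [[0,0,0.0003,0,0],[0,0,0.0006,0,0],[0,0,0.0006,0,0],[0,0,0.0006,0,0],[0,0,0.0006,0,0],[0,0,0.0006,0,0],[0,0,0.0006,0,0],[0,0,0.0006,0,0],[0,0,0.0006,0,0],[0,0,0.0006,0,0],[0,0,0.0006,0,0],[0,0,0.0006,0,0],[0,0,0.0006,0,0],[0,0,0.0006,0,0],[0,0,0.0006,0,0],[0,0,0.0006,0,0]],
])

```text
time_s: 9.77
ee_pos: [521.6, 31.2, 79.5]
ee_rot: [180.0, -0.0, -150.0]
force: [-3.7, 2.1, 7.4]
gripper_width: 0.6
```

```bash
python3 -c "
from h import *
look('w6',(335,155,465,235))"
```

```text
9.7667 [521.6  31.2  79.5] [-3.7  2.1  7.4]
{'fx': 333.61284, 'cx': 315.44145, 'cy': 191.1311, 'xyz': [455.31768, -5.95825, 233.47714], 'o': [164.1396, -0.09108, 120.02253]}
```

View pics/w6z.png

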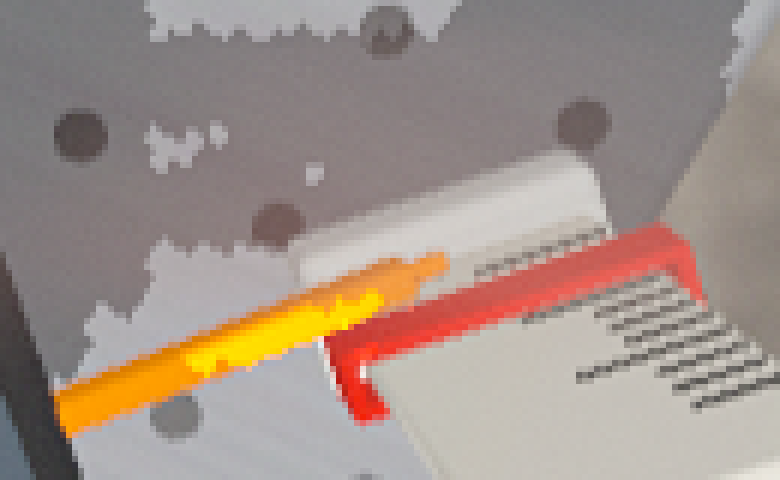

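Emit:
jog_arm([
  [[0,0,-0.002,0,0],[0,0,-0.005,0,0],[0,0,-0.009,0,0],[0,0,-0.013,0,0],[0,0,-0.017,0,0],[0,0,-0.021,0,0],[0,0,-0.03,0,0],[0,0,-0.03,0,0],[0,0,-0.03,0,0],[0,0,-0.03,0,0]],
])

```text
time_s: 10.65
ee_pos: [521.9, 30.8, 109.3]
ee_rot: [-180.0, -0.0, -150.0]
force: [-0.8, 0.1, 0.0]
gripper_width: 0.7
```

```bash
python3 -c "
from h import *
look('w7',(335,155,465,235))
goto(531,-102,110,160)"
```

```text
10.65 [521.9  30.8 109.3] [-0.8  0.1  0. ]
{'fx': 333.61284, 'cx': 315.44145, 'cy': 191.1311, 'xyz': [455.48833, -6.25264, 263.19443], 'o': [164.13061, -0.04484, 120.033]}
delta [ 0.0585 -0.1196 -0.0009] turn 50.04 z force [ 0.23 -1.23 -0.63]
```

View pics/w7.png

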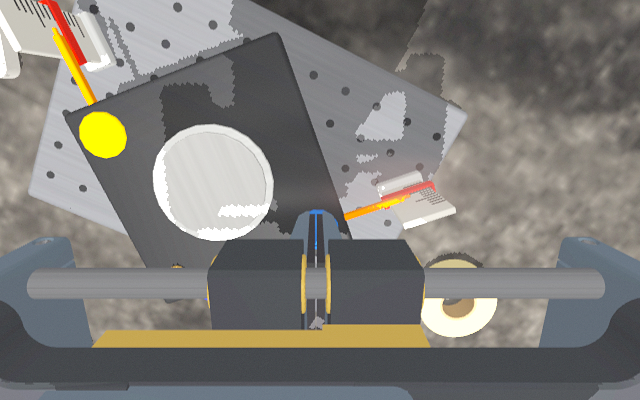

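Run:
```python
from h import *
c=dict(fx=333.61284,cx=315.44145,cy=191.1311,xyz=[455.48833,-6.25264,263.19443],o=[164.13061,-0.04484,120.033])
print(at_z(c,103,135,76))
```

```text
[532.51609007 -98.09651146  76.        ]
```

Emit:
jog_arm([
  [[0,0,-0.04,0,0],[0,0,-0.06,0,0],[0.01,-0.02,-0.06,7,0],[0.02,-0.04,-0.06,14,0],[0.03,-0.06,-0.06,21,0],[0.04,-0.08,-0.06,28,0],[0.05,-0.1,-0.06,35,0],[0.0585,-0.1195,-0.06,42,0],[0.0585,-0.1195,-0.06,50,0],[0.0585,-0.1195,-0.06,50,0],[0.0585,-0.1195,-0.03,50,0],[0.0585,-0.1195,-0.001,50,0],[0.0585,-0.1195,-0.001,50,0],[0.0585,-0.1195,-0.001,50,0]],
])

```text
time_s: 11.87
ee_pos: [530.0, -101.1, 109.3]
ee_rot: [-180.0, -0.2, 160.2]
force: [0.2, -0.2, 0.7]
gripper_width: 0.5
```

```bash
python3 -c "
from h import *
look('w8',(150,155,300,245),5)"
```

```text
11.8667 [ 530.  -101.1  109.3] [ 0.2 -0.2  0.7]
{'fx': 333.61284, 'cx': 315.44145, 'cy': 191.1311, 'xyz': [458.45934, -73.77498, 263.51211], 'o': [164.41764, -0.06724, 70.16691]}
```

View pics/w8.png

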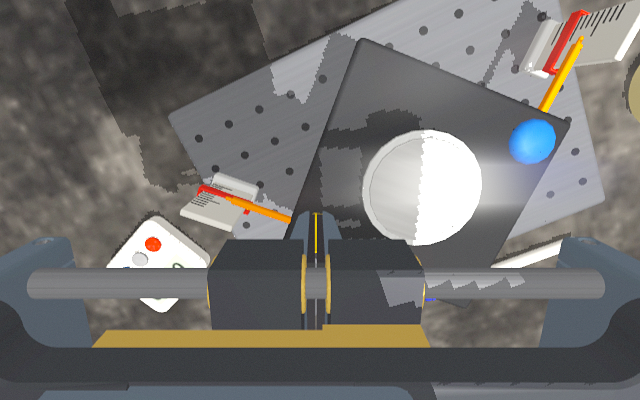

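View pics/w8z.png

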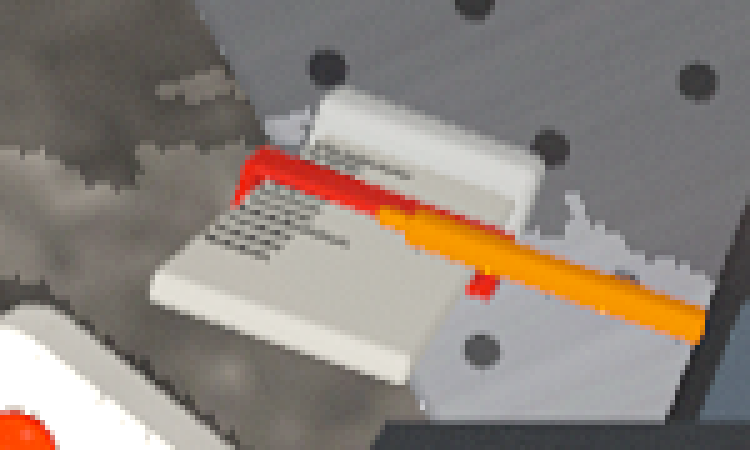

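```bash
cat >> h.py <<'E'
CAM['w8']=dict(fx=333.61284,cx=315.44145,cy=191.1311,xyz=[458.45934,-73.77498,263.51211],o=[164.41764,-0.06724,70.16691])
E
python3 - <<'E'
from h import *
B=lambda u,v:('w2',500+u/5.3,60+v/5.3)
D=lambda u,v:('w3',u/6,v/6)
E=lambda u,v:('w8',150+u/5,155+v/5)
for n,o in dict(ytip=[B(495,290),E(384,215)],ytip3=[B(495,290),D(337,180),E(384,215)],yo=[B(200,460),E(262,149)],yo3=[B(200,460),D(345,15),E(262,149)],yi=[B(460,205),E(513,234)]).items(): print(n,tri(o))
E
```

```text
ytip (array([ 495.9, -145.3,   66.8]), [0.4, 0.4])
ytip3 (array([ 495.7, -145.3,   66.8]), [0.5, 0.3, 0.3])
yo (array([ 485.6, -164.3,   45.9]), [0.1, 0.1])
yo3 (array([ 485.4, -164.1,   45.9]), [0.3, 0.5, 0.2])
yi (array([ 508.7, -137.8,   44.2]), [0.3, 0.3])
```

Emit:
jog_arm([
  [[0,-0.001,0.005,0,0],[0,-0.001,0.01,0,0],[0,-0.001,0.0125,0,0],[0,-0.001,0.0135,0,0],[0,-0.001,0.0145,0,0],[0,-0.001,0.0155,0,0],[0,-0.001,0.0165,0,0],[0,-0.001,0.0175,0,0],[0,-0.001,0.0185,0,0],[0,-0.001,0.0195,0,0],[0,-0.001,0.0205,0,0],[0,-0.001,0.0215,0,0],[0,-0.001,0.022,0,0],[0,-0.001,0.022,0,0]],
])

```text
time_s: 13.08
ee_pos: [530.7, -103.0, 88.3]
ee_rot: [-180.0, 0.0, 160.0]
force: [-1.4, -2.6, 4.9]
gripper_width: 0.5
```

```bash
python3 -c "
from h import *
look('w9',(150,155,300,245),5)"
```

```text
13.0833 [ 530.7 -103.    88.3] [-1.4 -2.6  4.9]
{'fx': 333.61284, 'cx': 315.44145, 'cy': 191.1311, 'xyz': [458.64553, -75.29286, 242.23378], 'o': [164.18835, -0.07224, 70.03766]}
```

View pics/w9z.png

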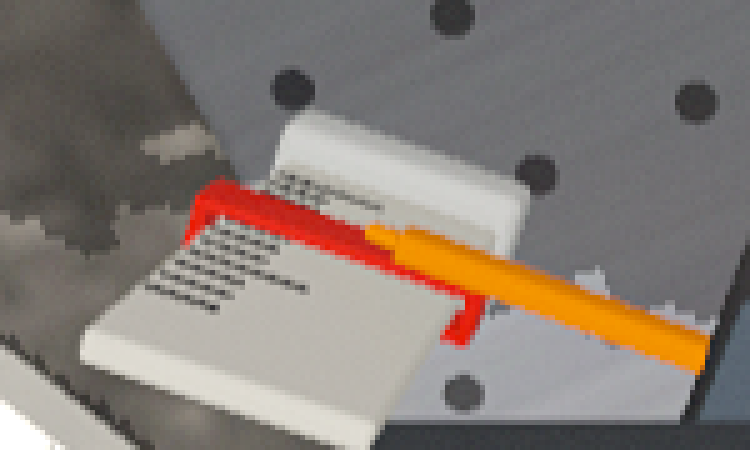

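Run:
```python
from e import *
c=dict(fx=333.61284,cx=315.44145,cy=191.1311,xyz=[458.64553,-75.29286,242.23378],o=[164.18835,-0.07224,70.03766])
C=lambda u,v:(150+u/5,155+v/5)
print('tip w8',tz('w8',*C(384,215),-1)[0],'now',tz(c,*C(370,233),-1)[0])
for p in [(222,180),(300,204),(350,220)]: print('bottom',tz(c,*C(*p),-1)[1].round(1))
for p in [(200,195),(475,297)]: print('top',tz(c,*C(*p),-1)[1].round(1))
```

```text
tip w8 [ 495.86542925 -145.20699038   66.15562561] now [ 495.83637826 -145.24088475   56.79113578]
bottom [ 485.7 -164.    45. ]
bottom [ 492.  -156.7   44. ]
bottom [ 496.1 -151.9   43.5]
top [ 485.6 -164.1   51.9]
top [ 508.1 -137.9   53.7]
```

Emit:
jog_arm([
  [[0,0,0.0008,0,0],[0,0,0.0016,0,0],[0,0,0.0023,0,0],[0,0,0.003,0,0],[0,0,0.0035,0,0],[0,0,0.0035,0,0]],
])

```text
time_s: 13.63
ee_pos: [530.7, -103.1, 84.8]
ee_rot: [-180.0, -0.0, 160.1]
force: [-2.6, -2.9, 4.4]
gripper_width: 0.2
```

```bash
python3 -c "
from h import *
look('w10',(170,175,260,230),8)"
```

```text
13.6333 [ 530.7 -103.1   84.8] [-2.6 -2.9  4.4]
{'fx': 333.61284, 'cx': 315.44145, 'cy': 191.1311, 'xyz': [458.60659, -75.32073, 238.76172], 'o': [164.19166, -0.06011, 70.04792]}
```

View pics/w10z.png

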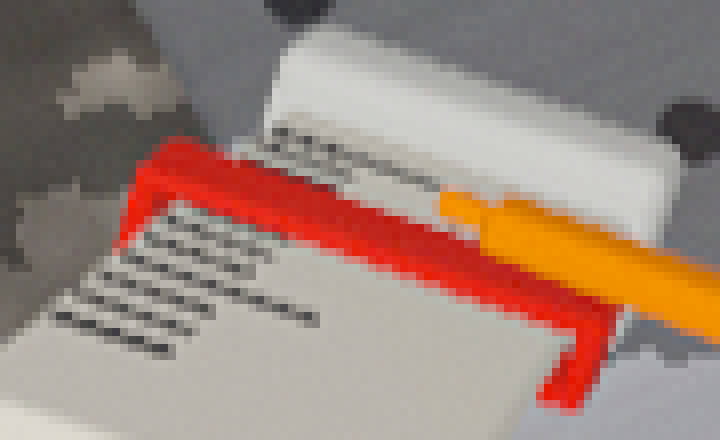

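Run:
```python
from e import *
c=dict(fx=333.61284,cx=315.44145,cy=191.1311,xyz=[458.60659,-75.32073,238.76172],o=[164.19166,-0.06011,70.04792])
C=lambda u,v:(170+u/8,175+v/8)
print('now',tz(c,*C(448,206),-1)[0])
for p in [(175,140),(300,180),(430,222)]: print('bottom',tz(c,*C(*p),-1)[1].round(1))
for p in [(142,165),(612,312)]: print('top',tz(c,*C(*p),-1)[1].round(1))
```

```text
now [ 496.17390033 -144.84709099   51.00598153]
bottom [ 485.5 -164.2   45.2]
bottom [ 491.7 -157.    44.5]
bottom [ 498.3 -149.3   43.9]
top [ 485.5 -164.2   51.9]
top [ 508.5 -137.4   48.9]
```

Emit:
jog_arm([
  [[0,0,0.0005,0,0],[0,0,0.0009,0,0],[0,0,0.0009,0,0],[0,0,0.0009,0,0],[0,0,0.0009,0,0],[0,0,0.0009,0,0],[0,0,0.0009,0,0],[0,0,0.0009,0,0],[0,0,0.0009,0,0],[0,0,0.0009,0,0],[0,0,0.0009,0,0],[0,0,0.0009,0,0],[0,0,0.0009,0,0],[0,0,0.0009,0,0],[0,0,0.0009,0,0],[0,0,0.0009,0,0]],
])

```text
time_s: 15.02
ee_pos: [530.7, -103.1, 84.1]
ee_rot: [-180.0, 0.0, 160.1]
force: [-2.9, -3.7, 6.1]
gripper_width: 0.8
```

```bash
python3 -c "
from h import *
look('w11',(170,175,260,230),8)"
```

```text
15.0167 [ 530.7 -103.1   84.1] [-2.9 -3.7  6.1]
{'fx': 333.61284, 'cx': 315.44145, 'cy': 191.1311, 'xyz': [458.58311, -75.34474, 237.96679], 'o': [164.18985, -0.05703, 70.04879]}
```

View pics/w11z.png

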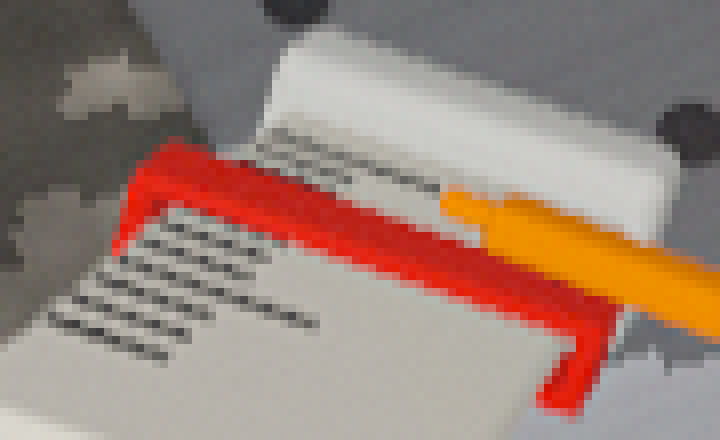

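Run:
```python
from e import *
c=dict(fx=333.61284,cx=315.44145,cy=191.1311,xyz=[458.58311,-75.34474,237.96679],o=[164.18985,-0.05703,70.04879])
C=lambda u,v:(170+u/8,175+v/8)
print('now',tz(c,*C(448,204),-1)[0])
for p in [(175,143),(300,184),(430,226)]: print('bottom',tz(c,*C(*p),-1)[1].round(1))
```

```text
now [ 496.08405209 -144.95191874   49.85587425]
bottom [ 485.6 -164.1   45. ]
bottom [ 491.9 -156.8   44.5]
bottom [ 498.4 -149.2   43.9]
```

Emit:
jog_arm([
  [[0,0,0.0003,0,0],[0,0,0.0005,0,0],[0,0,0.0005,0,0],[0,0,0.0005,0,0],[0,0,0.0005,0,0],[0,0,0.0005,0,0],[0,0,0.0005,0,0],[0,0,0.0005,0,0],[0,0,0.0005,0,0],[0,0,0.0005,0,0],[0,0,0.0005,0,0],[0,0,0.0005,0,0],[0,0,0.0005,0,0],[0,0,0.0005,0,0],[0,0,0.0005,0,0],[0,0,0.0005,0,0]],
])

```text
time_s: 16.4
ee_pos: [530.6, -103.1, 83.6]
ee_rot: [-180.0, -0.0, 160.1]
force: [-2.9, -2.7, 6.3]
gripper_width: 0.5
```

Emit:
jog_arm([
  [[0,0,-0.002,0,0],[0,0,-0.005,0,0],[0,0,-0.009,0,0],[0,0,-0.013,0,0],[0,0,-0.017,0,0],[0,0,-0.025,0,0],[0,0,-0.04,0,0],[0,0,-0.07,0,0],[0,0,-0.1,0,0],[0,0,-0.1,0,0],[0,0,-0.1,0,0],[0,0,-0.1,0,0]],
])

```text
time_s: 17.4
ee_pos: [530.3, -102.5, 183.1]
ee_rot: [180.0, -0.1, 160.0]
force: [0.2, -0.9, -0.2]
gripper_width: 0.4
```

```bash
python3 -c "
from h import *
look('w12',(150,155,300,245),5);save('scene','s2.png',(225,180,385,320),4.2)"
```

```text
17.4 [ 530.3 -102.5  183.1] [ 0.2 -0.9 -0.2]
{'fx': 333.61284, 'cx': 315.44145, 'cy': 191.1311, 'xyz': [458.31745, -74.87961, 337.13237], 'o': [164.23869, -0.10468, 70.03665]}
```

View pics/w12.png

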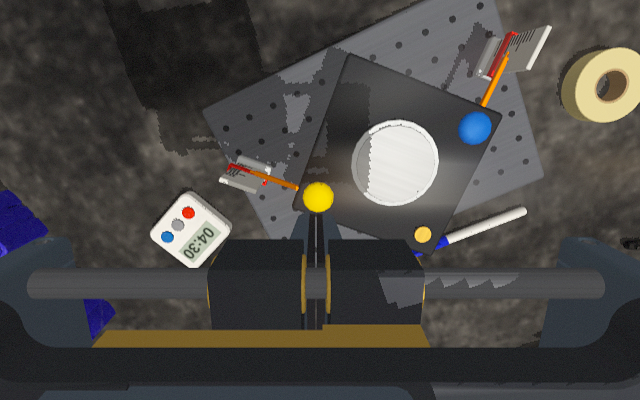

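View pics/s2.png

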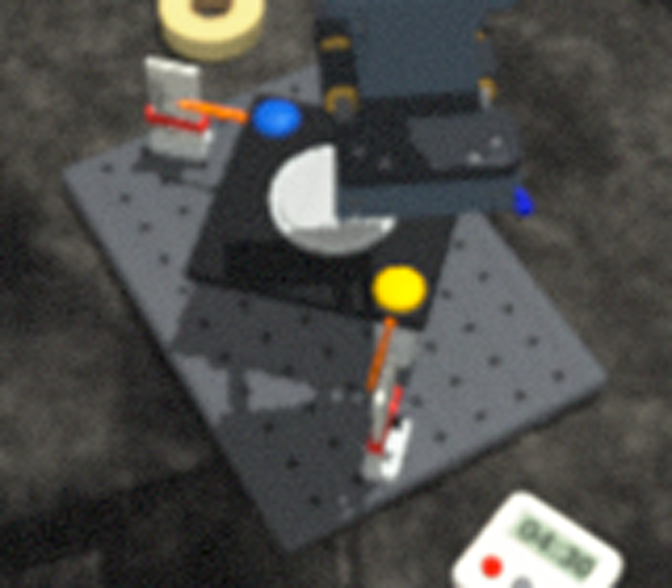

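Both pads are back up. The mount corners, pads, clips, timer and tape sit at the same pixels as in the first scene picture (blue pad 276,117; yellow pad 399,289), and the arm touches nothing.

```bash
python3 -c "
from h import *
print(env.job_done())"
```

```text
the job is handed in; nothing more can be done
None
```

I pressed the blue pad and then the yellow pad to their red clips with closed fingers. Each was held for over a second and sprang back up on release. I handed the job in at about 17.5 s.

| | Pad travel | Force at the mark | Pointer height | Clip centre |
|---|---|---|---|---|
| Blue | about 15.5 mm | 7.4 N | about 43.3 mm | about 43 mm |
| Yellow | about 11.4 mm | 6.3 N | about 49 mm | about 48.6 mm |

- **Pointer heights:** both come from the last picture-based height plus the small final move, which was not measured again. They are good to roughly 1 mm.
- **Yellow press:** I held it first at about 49.9 mm. I then pressed 0.5 mm further and held again, so it had two holds without a release between them.
- **Last pictures:** both pads were back at rest. The mount, clips, timer and tape roll showed no visible shift. In the scene view the arm hid most of the marker; the wrist view shows it lying behind the mount, but I did not compare its position with the start.
- **Disagreements:**
  - Early on, two ways of measuring clip height from the pictures differed by several mm. Comparing views from different wrist positions settled it.
  - While pressing, the sideways force on the fingertip reached about 4.7 N.

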